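# Fit the new cartridge fuse in the grinder's fuse box and close it up

### The job

The grinder's fuse box lies on its back on the bench with its cover open and its two spring clips empty. Take the long cartridge fuse, lay it squarely across the mouths of both clips, centred so that each brass end lies in its clip, and press it down until both ends have snapped fully home, then swing the cover completely shut. Leave the short fuse, the sound level meter and the screwdriver where they lie.

Things in the scene. Friction and masses are not known exactly. Their poses are not given: they have to be found in the camera images.
- fuse: The long cartridge fuse, loose on the bench: a straight cylinder 140 mm long, about 160 g, cream tube 25 mm across with a brass ferrule 26 mm long and 27 mm across at each end, end rims chamfered 2 mm. Origin in its centre, x along its axis; either way round is the same. It can roll.
- fusebox: Grey sheet-steel fuse box fixed on the bench, on its back, open at the top: 250 (x) by 180 (y) by 80 mm high, walls 3 mm. Origin in the middle of its underside, x along its length, y to the hinge, z up. Inside, 20 mm off the middle line away from the hinge, a black block 186 by 42 mm, top 33 mm above the bench, carries the clips. On the hinge side a brass link, 34 mm high, 72 mm from the fuse's line.
- seat (a point): Where the centre of the fuse is when fully home: midway between the clips, on the seated fuse's axis, 48.5 mm above the bench. Axes as the fuse box: x along the fuse. A fuse merely laid on the clips' mouths lies about 20 mm higher. Pressing it home at its middle takes about 10 to 20 N; the ends may snap in one after the other, and then stay.
- clip_near (a point): Copper spring clip at the box's -x end, 57 mm from the seat: two springy upright leaves, 14 mm wide along x, that spread outwards. Flared mouth 38 mm wide, 74 mm above the bench; neck 21 mm wide, 14 mm lower; floor on which the ferrule sits 35 mm above the bench. This point is the centre of the seated ferrule. Axes as the fuse box.
- clip_far (a point): The same clip at the box's +x end, 57 mm from the seat: centre of the seated ferrule. Axes as the fuse box.
- cover (a joint): The cover's hinge angle in rad: 0 shut on the rim, 1.57 upright, at most 2.1. A stiff hinge: the cover stays where it is left and swings under a push of 2 to 5 N near its free edge. The cover is a steel sheet 4 mm thick, 260 mm along the hinge, 186 mm from hinge to free edge, 0.5 kg, with a 12 mm turned-down rim.
- cover_hinge (a point): Middle of the hinge line, on the box's rim at its +y long side, 80 mm above the bench. Axes as the fuse box.
- cover_edge (a point): Middle of the cover's free edge on its outer face, 183 mm from the hinge line. Axes turn with the cover: z is the normal of the outer face, -y points from the hinge to the free edge.
- short_fuse: A fuse of a smaller size that does not fit: 76 mm long, 21 mm across, same materials, lying loose on the bench. Origin in its centre, x along its axis. To be left alone.
- sound_meter: Hand-held sound level meter lying on the bench, cream plastic, about 245 mm long, 68 mm wide, 30 mm high, its thin steel microphone along +x. Origin under its body. To be left alone.
- screwdriver: Screwdriver 200 mm long lying on the bench, blade to +x. Origin under it. To be left alone.
Things that resemble listed ones, but are neither listed nor needed, are in the scene too. What is shaped like the fuse but pink or red is not meant.

How it is judged:
On the way, in this order (a step that is already met when the one before it is completed fails the run):
1. the long fuse lies across the mouths of both clips, not yet pressed in (x of fuse in the frame of seat between -0.01 and 0.01 m and y of fuse in the frame of seat between -0.007 and 0.007 m and z of fuse in the frame of seat between 0.012 and 0.032 m and angle between the x axis of fuse and the x axis of seat, either way round below 0.15 rad), for 0.1 s.
2. the long fuse is snapped fully home in both clips while the cover is still open (x of fuse in the frame of seat between -0.006 and 0.006 m and y of fuse in the frame of seat between -0.003 and 0.003 m and z of fuse in the frame of seat between -0.003 and 0.003 m and angle between the x axis of fuse and the x axis of seat, either way round below 0.04 rad and value of joint cover above 0.8 rad), for 0.2 s.
3. the cover is shut (value of joint cover below 0.04 rad), for 0.2 s.
At the end, for the whole second after the job is handed in: The long fuse sits fully home in both clips: its centre within 6 mm of the middle along the axis, within 3 mm sideways and in height, its axis within 0.04 rad of the clips' line, at rest; and the cover is shut to within 0.04 rad (x of fuse in the frame of seat between -0.006 and 0.006 m and y of fuse in the frame of seat between -0.003 and 0.003 m and z of fuse in the frame of seat between -0.003 and 0.003 m and angle between the x axis of fuse and the x axis of seat, either way round below 0.04 rad and linear speed of fuse below 0.02 m/s and value of joint cover below 0.04 rad); the robot touches nothing.
It fails at once if the short fuse is moved more than 30 mm (distance of short_fuse from where it was at the start of the episode above 0.03 m).
It fails at once if the sound level meter is moved more than 30 mm (distance of sound_meter from where it was at the start of the episode above 0.03 m).
It fails at once if the screwdriver is moved more than 30 mm (distance of screwdriver from where it was at the start of the episode above 0.03 m).
It also fails if it takes over 72 s, if anything falls off the work surface, if the arm or the gripper's body presses on something with over 40 N, if the wrist force passes 120 N, or if a joint passes its speed limit or range.

### The arm

A 6-joint arm with a two-finger parallel gripper is mounted at the origin on the work surface. World frame = base frame: x ahead of the robot, y to its left, z up, the work surface at z = 0. Lengths are in m, angles in rad, forces in N, time in s.
With the tool pointing down it reaches from about 0.35 to 0.975 m from the base axis. Payload 17.4 kg.
Tool frame: the origin (TCP) lies between the finger pads; the fingertips stand 22 mm ahead of it and the grasp point (between the pads) lies 3 mm ahead of it; z points along the fingers, y is the line along which they close (so a half turn about z gives the same grasp; the last joint's range is limited). The gripper opens to 85 mm and grips with 20 to 120 N. Pads are 22 mm wide; open, the fingers measure 114 mm over their backs; the gripper's body (76 mm by 85 mm) begins 54 mm behind the grasp point. The pads swing forward as they close: fully open they stand 13 mm farther back than shut.
Start: joints at [-1.372, 0.116, 1.442, -0, 1.584, -0.038], TCP at [0.158, -0.656, 0.253] pointing down, gripper open.
Joint ranges: [-2.83, 2.83], [-0.83, 2.19], [0.07, 2.5], [-1.14, 4.28], [0.01, 3], [-2.97, 2.97]. Speed limits (rad/s): [1.89, 1.89, 2.22, 3.14, 3.14, 3.14].

### API

Orientations are given as a rotation vector (axis times angle).
In Python, from cell import manip, viewer gives the robot as it stands.
- The arm moves only by the tool play_rows, never from a script. Its argument "rows" is a list of rows, each an object of numbers: "ax", "ay", "az": the turn, a rotation vector about the world's x, y, z in degrees; "x", "y", "z": the shift along the world's x, y, z in m; "fingers": the closure, from -1 (fully open) to 1 (shut). In form: [{"ax": .., "ay": .., "az": .., "x": .., "y": .., "z": .., "fingers": ..}, ...]. A call has 1 to 20 rows; each row is the pose to reach, as a shift and turn from the pose commanded when the call began; what a row does not reach only later rows make up. A row lasts 1/12 s, in which the tool goes at most 41.7 mm and 7.16 degrees, less where a joint would pass 70% of its speed; a pose out of reach is approached as far as the arm can. A call with a gripper value outside its range is refused whole. The fingers move at their own pace and stop on an object; the grip force is fixed at half the most. Time passes only in rows, so rows that repeat a pose let the fingers close. It gives the time, the measured TCP pose, the force and the opening at its end, in the units of the state.
- manip.get_state(): the state, without advancing time (a new reading comes with each control period).
- viewer.read_camera(name): name is "scene" or "top" or "wrist"; returns the picture (420x560x3 uint8, red, green, blue); there is no depth.
- viewer.camera_model(name): a dict with "intrinsics" (3x3 intrinsics, pixels), "R" (3x3) and "t" (3): a world point X has camera coordinates R X + t. Camera axes: x right, y down, z forward; pixel columns grow to the right and rows downward; lengths in m; the calibration is good to about 2 mm. The wrist camera is an equidistant fisheye: a pixel r from the principal point sees the ray r / f radians off the axis. A picture is of the moment at which its call begins: read the wrist's pose just before it. camera_model takes no time and is no camera call; for the wrist camera it gives the pose at the moment of the call.
- manip.sign_off(): hands the job in, once; it reports no verdict.
The state is a dict: "time": time; "joints": joint angles; "dq": joint speeds; "tau": joint torques, N m; "tool_pos": TCP position; "tcp_rot": TCP orientation; "contact_force": force on the tool from outside, world axes, zero at the start; "ft_torque": the same for the moment, N m; "grip_width": opening from 0.0 (shut) to 1.0 (fully open).
Only numpy, scipy, OpenCV 4.12 (cv2) and the standard library are available. Lean on these libraries where they do the work, as an engineer would, in place of code of your own. Each camera call takes 0.05 s, during which the arm holds its last target. There are 200 camera calls.

## Working session

There is one attempt and no reset: what is moved stays moved. The work goes in short steps, Python scripts to look and compute and a tool call to move; the robot and the scene stay as the last step left them, time stands still between calls to the robot, and variables do not carry over. Pictures are saved under pics/ and viewed, on a budget of 10 in all, crops included, one or two more only if the job needs it, and the job is handed in when it is done.

Besides the shell and the picture viewer there is one more tool, called after "Call:" by a JSON object that holds its "name" and its "arguments". play_rows: Moves the arm, as the interface text tells. Its arguments: {"type":"object","properties":{"rows":{"type":"array","items":{"type":"object","properties":{"ax":{"type":"number"},"ay":{"type":"number"},"az":{"type":"number"},"x":{"type":"number"},"y":{"type":"number"},"z":{"type":"number"},"fingers":{"type":"number"}}}}},"required":["rows"]}

```bash
mkdir -p pics; cat > h.py <<'E'
import numpy as np, cv2
from cell import manip, viewer
def snap(n,f):
    m=viewer.camera_model(n); im=np.asarray(viewer.read_camera(n)); cv2.imwrite('pics/'+f+'.png',im[:,:,::-1]); return im,m
def ray(m,u,v,fish=False):
    K=np.array(m['intrinsics']);R=np.array(m['R']);t=np.array(m['t'])
    a=(u-K[0,2])/K[0,0];b=(v-K[1,2])/K[1,1]
    if fish:
        r=np.hypot(a,b);d=np.array([a/r*np.sin(r),b/r*np.sin(r),np.cos(r)]) if r>0 else np.array([0,0,1.])
    else: d=np.array([a,b,1.])
    return -R.T@t, R.T@d
def plane(m,u,v,z,fish=False):
    c,d=ray(m,u,v,fish); return c+d*(z-c[2])/d[2]
def proj(m,X,fish=False):
    K=np.array(m['intrinsics']);p=np.array(m['R'])@np.array(X)+np.array(m['t'])
    if fish:
        s=np.hypot(p[0],p[1]);th=np.arctan2(s,p[2]);a,b=p[0]/s*th,p[1]/s*th
    else: a,b=p[0]/p[2],p[1]/p[2]
    return K[0,0]*a+K[0,2],K[1,1]*b+K[1,2]
E
python3 - <<'E'
from h import *
for n in ['top','scene']:
    im,m=snap(n,n+'0'); print(n,np.round(m['intrinsics'],1).tolist(),np.round(-np.array(m['R']).T@m['t'],3)); print(np.round(m['R'],3))
print(manip.get_state())
a=cv2.imread('pics/top0.png');cv2.imwrite('pics/top0b.png',cv2.resize(a,(800,600)))
E
```

```text
top [[417.3, 0.0, 284.4], [0.0, 417.3, 214.6], [0.0, 0.0, 1.0]] [ 0.333 -0.122  1.166]
[[-0.019 -1.    -0.017]
 [-0.981  0.022 -0.191]
 [ 0.191  0.013 -0.981]]
scene [[462.0, 0.0, 286.1], [0.0, 462.0, 210.1], [0.0, 0.0, 1.0]] [ 0.979 -0.726  0.808]
[[ 0.802  0.598  0.018]
 [ 0.419 -0.54  -0.73 ]
 [-0.426  0.593 -0.683]]
{'time': 0.1, 'joints': array([-1.37182311e+00,  1.16462119e-01,  1.44218759e+00, -2.52090505e-05,
        1.58396411e+00, -3.78172767e-02]), 'dq': array([-9.62420187e-05, -1.93071607e-03, -1.63170445e-03, -2.05829996e-03,
       -1.27929182e-03, -3.62495937e-04]), 'tau': array([ 1.84582233e-03, -7.33666921e+01, -6.33789539e+01, -7.83925032e-07,
        5.33708473e-03, -2.64696860e-05]), 'tool_pos': array([ 0.15829142, -0.6560416 ,  0.25262647]), 'tcp_rot': array([-3.11859117e+00, -3.70960791e-01,  1.68523413e-04]), 'contact_force': array([0.57563444, 0.8342216 , 0.11804668]), 'ft_torque': array([-0.00938191,  0.03628036,  0.02251376]), 'grip_width': 0.9958351747773186}
```

View pics/top0b.png

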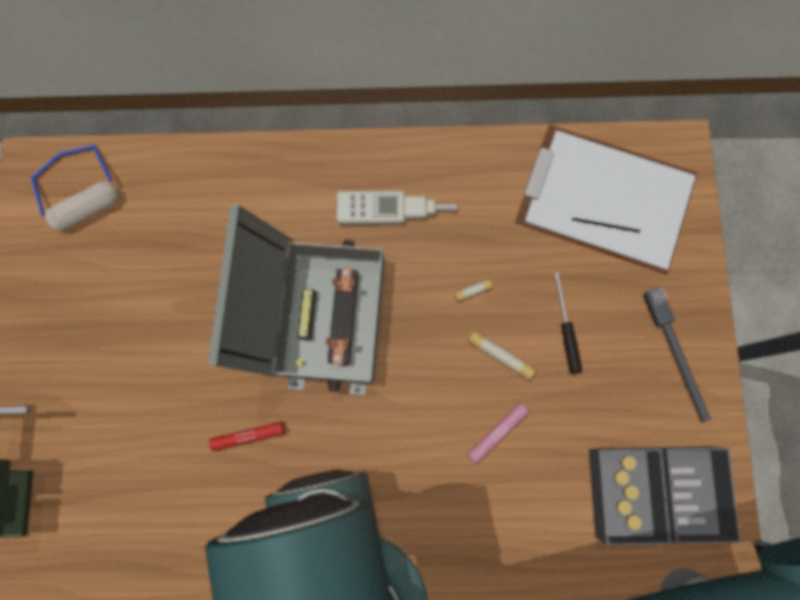

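View pics/scene0.png

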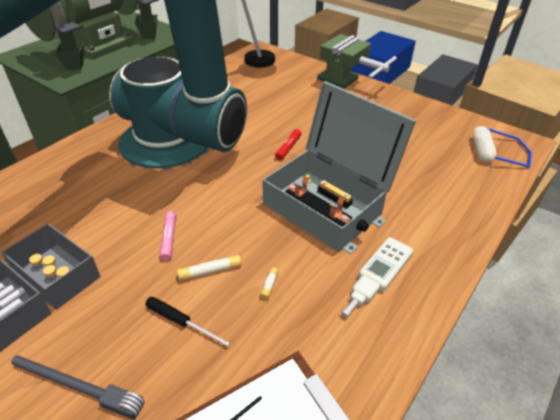

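The top view (800 px) shows the long fuse from (472,338) to (532,373). The box is at (290–383, 245–382), with copper clips at about (346,280) and (338,352). The cover is open to the left (world +y), and the screwdriver, short fuse and meter lie on the right. In the scene view the fuse is at (178–240, 268).

```bash
python3 - <<'E'
from h import *
s=1/1.4286
for n,roi in [('top',(320,225,382,270)),('scene',(172,252,246,284))]:
    m=viewer.camera_model(n); im=cv2.imread(f'pics/{n}0.png'); x0,y0,x1,y1=roi
    hsv=cv2.cvtColor(im,cv2.COLOR_BGR2HSV)[y0:y1,x0:x1].astype(int); 
    mask=((hsv[...,2]>150)&((hsv[...,0]>18)&(hsv[...,0]<40)|(hsv[...,1]<70))).astype(np.uint8)
    k,l,st,_=cv2.connectedComponentsWithStats(mask); i=1+st[1:,4].argmax()
    c=np.argwhere(l==i)[:,::-1].astype(np.float32)+[x0,y0]
    r=cv2.minAreaRect(c.astype(np.float32)); b=cv2.boxPoints(r); print(n,r)
    e=sorted([(np.linalg.norm(b[j]-b[(j+1)%4]),j) for j in range(2)])[0][1]
    P=[plane(m,*((b[j]+b[(j+1)%4])/2),.0135) for j in (e,(e+2)%4)]
    P=np.array(P);d=P[1]-P[0];print(np.round(P,4),P.mean(0),np.linalg.norm(d),np.degrees(np.arctan2(d[1],d[0])))
m=viewer.camera_model('top')
for p in [(383,250),(372,382),(293,244)]: print('rim',plane(m,p[0]*s,p[1]*s,.08))
for p in [(346,280),(338,352)]: print('clip',plane(m,p[0]*s,p[1]*s,.065))
m=viewer.camera_model('scene')
for p in [(264,186),(349,227),(384,196),(385,207)]: print('rim s',plane(m,*p,.08))
mw=viewer.camera_model('wrist');R=np.array(mw['R']);print(mw['intrinsics'],-R.T@mw['t'],R)
a=cv2.imread('pics/top0.png')[140:280,140:280];b=cv2.imread('pics/scene0.png')[80:255,255:415]
cv2.imwrite('pics/c.png',np.hstack([cv2.resize(a,(400,400),interpolation=2),cv2.resize(b,(366,400),interpolation=2)]))
E
```

```text
top ((351.24456787109375, 248.11087036132812), (50.9917106628418, 8.006762504577637), 32.15229415893555)
[[ 0.4975 -0.2313  0.0135]
 [ 0.4199 -0.3465  0.0135]] [ 0.45869166 -0.28889993  0.0135    ] 0.1388749288387466 -124.00074996297921
scene ((208.9031524658203, 266.64617919921875), (10.644625663757324, 64.52189636230469), 76.23921203613281)
[[ 0.4982 -0.2296  0.0135]
 [ 0.419  -0.3461  0.0135]] [ 0.45862804 -0.28784133  0.0135    ] 0.14088807063508038 -124.20680606774745
rim [ 0.65394702 -0.06554813  0.08      ]
rim [ 0.40614366 -0.04261729  0.08      ]
rim [0.66999636 0.10543765 0.08      ]
clip [0.6009427  0.00631265 0.065     ]
clip [0.46385818 0.02121384 0.065     ]
rim s [ 0.43104338 -0.05851534  0.08      ]
rim s [ 0.66872757 -0.05266605  0.08      ]
rim s [0.68105156 0.08924841 0.08      ]
rim s [0.70136731 0.05580153 0.08      ]
[[325.1922621    0.         280.14090724]
 [  0.         325.1922621  207.88786948]
 [  0.           0.           1.        ]] [ 0.22436537 -0.63928583  0.37277169] [[ 0.23514558 -0.97195884 -0.00160637]
 [-0.93446103 -0.22652777  0.27471394]
 [-0.26737453 -0.06309668 -0.96152466]]
```

View pics/c.png

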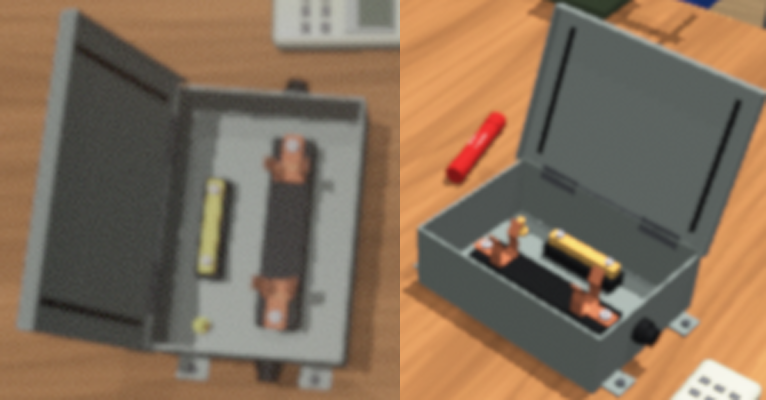

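Both views put the fuse at (0.4587, -0.2885) with its axis at 56°. Next I move above it.

Call:
{"name": "play_rows", "arguments": {"rows": [{"x": 0.301,"y": 0.3675,"z": -0.1,"az": 42.4,"fingers": -1},{"x": 0.301,"y": 0.3675,"z": -0.1,"az": 42.4,"fingers": -1},{"x": 0.301,"y": 0.3675,"z": -0.1,"az": 42.4,"fingers": -1},{"x": 0.301,"y": 0.3675,"z": -0.1,"az": 42.4,"fingers": -1},{"x": 0.301,"y": 0.3675,"z": -0.1,"az": 42.4,"fingers": -1},{"x": 0.301,"y": 0.3675,"z": -0.1,"az": 42.4,"fingers": -1},{"x": 0.301,"y": 0.3675,"z": -0.1,"az": 42.4,"fingers": -1},{"x": 0.301,"y": 0.3675,"z": -0.1,"az": 42.4,"fingers": -1},{"x": 0.301,"y": 0.3675,"z": -0.1,"az": 42.4,"fingers": -0.5},{"x": 0.301,"y": 0.3675,"z": -0.1,"az": 42.4,"fingers": -0.5},{"x": 0.301,"y": 0.3675,"z": -0.1,"az": 42.4,"fingers": -0.5},{"x": 0.301,"y": 0.3675,"z": -0.1,"az": 42.4,"fingers": -0.5},{"x": 0.301,"y": 0.3675,"z": -0.1,"az": 42.4,"fingers": -0.5},{"x": 0.301,"y": 0.3675,"z": -0.1,"az": 42.4,"fingers": -0.5},{"x": 0.301,"y": 0.3675,"z": -0.1,"az": 42.4,"fingers": -0.5}]}}

```text
validation failed for argument at $.ro...
```

Call:
{"name": "play_rows", "arguments": {"rows": [{"ax": 0.0,"ay": 0.0,"az": 42.4,"x": 0.301,"y": 0.3675,"z": -0.1,"fingers": -1.0},{"ax": 0.0,"ay": 0.0,"az": 42.4,"x": 0.301,"y": 0.3675,"z": -0.1,"fingers": -1.0},{"ax": 0.0,"ay": 0.0,"az": 42.4,"x": 0.301,"y": 0.3675,"z": -0.1,"fingers": -1.0},{"ax": 0.0,"ay": 0.0,"az": 42.4,"x": 0.301,"y": 0.3675,"z": -0.1,"fingers": -1.0},{"ax": 0.0,"ay": 0.0,"az": 42.4,"x": 0.301,"y": 0.3675,"z": -0.1,"fingers": -1.0},{"ax": 0.0,"ay": 0.0,"az": 42.4,"x": 0.301,"y": 0.3675,"z": -0.1,"fingers": -1.0},{"ax": 0.0,"ay": 0.0,"az": 42.4,"x": 0.301,"y": 0.3675,"z": -0.1,"fingers": -1.0},{"ax": 0.0,"ay": 0.0,"az": 42.4,"x": 0.301,"y": 0.3675,"z": -0.1,"fingers": -1.0},{"ax": 0.0,"ay": 0.0,"az": 42.4,"x": 0.301,"y": 0.3675,"z": -0.1,"fingers": -0.5},{"ax": 0.0,"ay": 0.0,"az": 42.4,"x": 0.301,"y": 0.3675,"z": -0.1,"fingers": -0.5},{"ax": 0.0,"ay": 0.0,"az": 42.4,"x": 0.301,"y": 0.3675,"z": -0.1,"fingers": -0.5},{"ax": 0.0,"ay": 0.0,"az": 42.4,"x": 0.301,"y": 0.3675,"z": -0.1,"fingers": -0.5},{"ax": 0.0,"ay": 0.0,"az": 42.4,"x": 0.301,"y": 0.3675,"z": -0.1,"fingers": -0.5},{"ax": 0.0,"ay": 0.0,"az": 42.4,"x": 0.301,"y": 0.3675,"z": -0.1,"fingers": -0.5}]}}

```text
time: 1.27
tool_pos: [0.4598, -0.2875, 0.1527]
tcp_rot: [-2.772, -1.477, 0.001]
contact_force: [-1.1, -0.8, -0.1]
grip_width: 0.749
```

Call:
{"name": "play_rows", "arguments": {"rows": [{"ax": 0,"ay": 0,"az": 0,"x": -0.001,"y": -0.001,"z": -0.04,"fingers": -0.5},{"ax": 0,"ay": 0,"az": 0,"x": -0.001,"y": -0.001,"z": -0.08,"fingers": -0.5},{"ax": 0,"ay": 0,"az": 0,"x": -0.001,"y": -0.001,"z": -0.11,"fingers": -0.5},{"ax": 0,"ay": 0,"az": 0,"x": -0.001,"y": -0.001,"z": -0.127,"fingers": -0.5},{"ax": 0,"ay": 0,"az": 0,"x": -0.001,"y": -0.001,"z": -0.127,"fingers": -0.2},{"ax": 0,"ay": 0,"az": 0,"x": -0.001,"y": -0.001,"z": -0.127,"fingers": 0.1},{"ax": 0,"ay": 0,"az": 0,"x": -0.001,"y": -0.001,"z": -0.127,"fingers": 0.5},{"ax": 0,"ay": 0,"az": 0,"x": -0.001,"y": -0.001,"z": -0.127,"fingers": 1},{"ax": 0,"ay": 0,"az": 0,"x": -0.001,"y": -0.001,"z": -0.127,"fingers": 1},{"ax": 0,"ay": 0,"az": 0,"x": -0.001,"y": -0.001,"z": -0.127,"fingers": 1},{"ax": 0,"ay": 0,"az": 0,"x": -0.001,"y": -0.001,"z": -0.127,"fingers": 1}]}}

```text
time: 2.18
tool_pos: [0.459, -0.2906, 0.0284]
tcp_rot: [2.772, 1.473, 0.001]
contact_force: [-2.7, -2.9, 8.1]
grip_width: 0.262
```

Call:
{"name": "play_rows", "arguments": {"rows": [{"ax": 0,"ay": 0,"az": 0,"x": 0,"y": 0,"z": 0.03,"fingers": 1},{"ax": 0,"ay": 0,"az": 0,"x": 0,"y": 0,"z": 0.07,"fingers": 1},{"ax": 0,"ay": 0,"az": -7,"x": 0,"y": 0,"z": 0.11,"fingers": 1},{"ax": 0,"ay": 0,"az": -14,"x": 0.01,"y": 0.02,"z": 0.14,"fingers": 1},{"ax": 0,"ay": 0,"az": -21,"x": 0.02,"y": 0.05,"z": 0.17,"fingers": 1},{"ax": 0,"ay": 0,"az": -28,"x": 0.03,"y": 0.08,"z": 0.18,"fingers": 1},{"ax": 0,"ay": 0,"az": -35,"x": 0.04,"y": 0.11,"z": 0.18,"fingers": 1},{"ax": 0,"ay": 0,"az": -42,"x": 0.05,"y": 0.14,"z": 0.18,"fingers": 1},{"ax": 0,"ay": 0,"az": -49,"x": 0.06,"y": 0.16,"z": 0.18,"fingers": 1},{"ax": 0,"ay": 0,"az": -56,"x": 0.06,"y": 0.17,"z": 0.18,"fingers": 1},{"ax": 0,"ay": 0,"az": -61.5,"x": 0.06,"y": 0.17,"z": 0.18,"fingers": 1},{"ax": 0,"ay": 0,"az": -61.5,"x": 0.06,"y": 0.17,"z": 0.18,"fingers": 1},{"ax": 0,"ay": 0,"az": -61.5,"x": 0.06,"y": 0.17,"z": 0.18,"fingers": 1}]}}

```text
time: 3.27
tool_pos: [0.5184, -0.1197, 0.207]
tcp_rot: [3.138, -0.146, 0.001]
contact_force: [0.1, -0.3, -0.6]
grip_width: 0.271
```

```bash
python3 - <<'E'
from h import *
im,m=snap('wrist','w1'); np.savez('w1.npz',**{k:np.array(m[k]) for k in('intrinsics','R','t')})
cv2.imwrite('pics/w1b.png',cv2.resize(cv2.imread('pics/w1.png'),(800,600),interpolation=2))
s=manip.get_state();print(s['tool_pos'],s['tcp_rot'],s['grip_width'])
E
```

```text
[ 0.51830446 -0.11989807  0.20687615] [ 3.13798497e+00 -1.46110118e-01  1.19376580e-03] 0.26319076756155346
```

View pics/w1b.png

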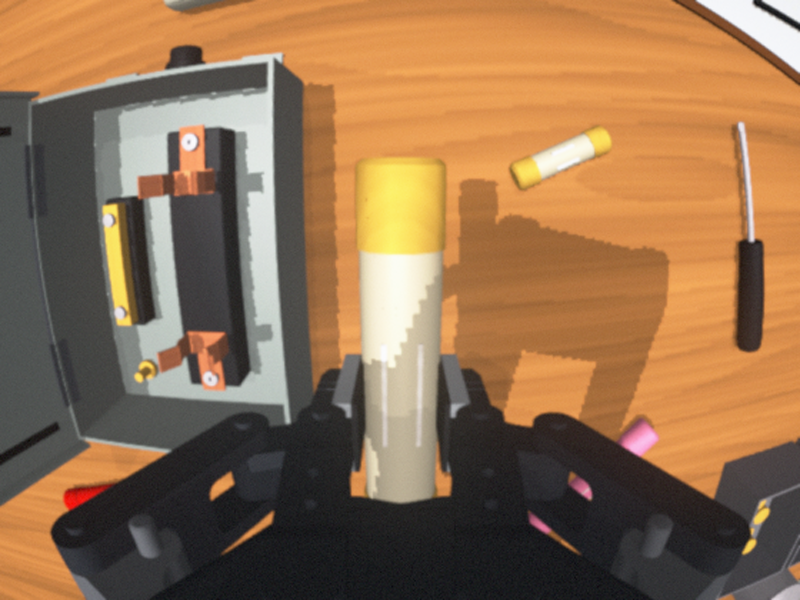

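The wrist view shows the fuse gripped squarely, with its front end at (401,158). The clip screws are at (190,142) and (210,379).

```bash
python3 - <<'E'
from h import *
m=dict(np.load('w1.npz')); im=cv2.imread('pics/w1.png'); f=.7
hsv=cv2.cvtColor(im,cv2.COLOR_BGR2HSV).astype(int)
S=[]
for u,v in [(190,142),(210,379)]:
    u*=f;v*=f;x,y=int(u)-8,int(v)-8
    p=hsv[y:y+17,x:x+17]; q=np.argwhere((p[...,1]<60)&(p[...,2]>150)); c=q.mean(0)[::-1]+[x,y]
    print(len(q),c/f); S.append(plane(m,*c,.037,True)); print(S[-1])
S=np.array(S); d=S[0]-S[1]; mid=S.mean(0);print('mid',mid,np.linalg.norm(d),np.degrees(np.arctan2(d[1],d[0])))
top=dict(viewer.camera_model('top'))
for z in (.192,.200): 
    E=plane(m,401*f,158*f,z,True); a=np.radians(2*np.degrees(np.arctan2(-.1461,3.138)))
    D=E-[.5183,-.1199,0]; print('end',D[0]*np.cos(a)+D[1]*np.sin(a),-D[0]*np.sin(a)+D[1]*np.cos(a),np.degrees(a))
for p in [(282,55),(238,132),(248,384),(170,130),(191,384)]: print('pt',plane(m,p[0]*f,p[1]*f,.08 if p[0]==282 else .033,True))
for u,v in [(203,183),(190,350)]: print('clip',plane(m,u*f,v*f,.07,True))
E
```

```text
114 [189.22305764 141.56641604]
[0.62234199 0.01058125 0.037     ]
99 [207.95093795 380.43290043]
[0.45292769 0.0293542  0.037     ]
mid [0.53763484 0.01996772 0.037     ] 0.17045124246489815 -6.323199196814114
end 0.07078189598779869 0.0004355960495214476 -5.331340192995441
end 0.07060864583669327 0.00044733487152972054 -5.331340192995441
pt [ 0.65574698 -0.06845621  0.08      ]
pt [ 0.62276804 -0.02345133  0.033     ]
pt [ 0.44674685 -0.00058485  0.033     ]
pt [0.63370733 0.02634284 0.033     ]
pt [0.44864616 0.04699724 0.033     ]
clip [ 0.59230895 -0.01074922  0.07      ]
clip [0.49010606 0.01935787 0.07      ]
```

```bash
python3 - <<'E'
from h import *
m=dict(np.load('w1.npz')); f=.7; t=viewer.camera_model('top')
a=cv2.imread('pics/top0.png');hsv=cv2.cvtColor(a,cv2.COLOR_BGR2HSV).astype(int)
def tri(r1,r2):
    (c1,d1),(c2,d2)=r1,r2; s=np.linalg.lstsq(np.c_[d1,-d2],c2-c1,rcond=None)[0]
    p,q=c1+s[0]*d1,c2+s[1]*d2; return (p+q)/2,np.linalg.norm(p-q)
P=[]
for w,(u,v) in [((189.2,141.6),(242.2,190.75)),((208,380.4),(235.9,250.6))]:
    x,y=int(u)-4,int(v)-4;p=hsv[y:y+9,x:x+9]; wgt=np.clip(110-p[...,1],0,None)*(p[...,2]>110)
    yy,xx=np.mgrid[:9,:9]; c=((wgt*xx).sum()/wgt.sum()+x,(wgt*yy).sum()/wgt.sum()+y); print(c)
    X,e=tri(ray(m,w[0]*f,w[1]*f,True),ray(t,*c)); print(X,e); P.append(X)
    for z in(.037,.042,.047): print(z,plane(m,w[0]*f,w[1]*f,z,True)[:2],plane(t,*c,z)[:2])
print(np.mean(P,0))
E
```

```text
(np.float64(241.8570159857904), np.float64(188.7072232089994))
[0.62407646 0.00859476 0.04418695] 0.005708927681896789
0.037 [0.62232284 0.01060102] [0.62872534 0.01053015]
0.042 [0.62169566 0.00825495] [0.62741336 0.00994131]
0.047 [0.62106848 0.00590888] [0.62610138 0.00935247]
(np.float64(235.21313506815366), np.float64(250.8232135481206))
[0.4546392  0.02786231 0.04030074] 0.0007096958133104957
0.037 [0.45295288 0.02930595] [0.45520592 0.02859768]
0.042 [0.45524368 0.02663763] [0.45466274 0.02792878]
0.047 [0.45753447 0.0239693 ] [0.45411956 0.02725989]
[0.53935783 0.01822854 0.04224384]
```

Call:
{"name": "play_rows", "arguments": {"rows": [{"ax": 0,"ay": 0,"az": -1,"x": 0.005,"y": 0.035,"z": 0,"fingers": 1},{"ax": 0,"ay": 0,"az": -1,"x": 0.01,"y": 0.07,"z": -0.01,"fingers": 1},{"ax": 0,"ay": 0,"az": -1,"x": 0.015,"y": 0.105,"z": -0.04,"fingers": 1},{"ax": 0,"ay": 0,"az": -1,"x": 0.02,"y": 0.137,"z": -0.07,"fingers": 1},{"ax": 0,"ay": 0,"az": -1,"x": 0.02,"y": 0.137,"z": -0.09,"fingers": 1},{"ax": 0,"ay": 0,"az": -1,"x": 0.02,"y": 0.137,"z": -0.092,"fingers": 1},{"ax": 0,"ay": 0,"az": -1,"x": 0.02,"y": 0.137,"z": -0.092,"fingers": 1}]}}

```text
time: 3.9
tool_pos: [0.5378, 0.017, 0.1137]
tcp_rot: [3.136, -0.175, -0.004]
contact_force: [-0.4, 0.1, 0.5]
grip_width: 0.264
```

```bash
python3 - <<'E'
from h import *
im,m=snap('wrist','w2'); np.savez('w2.npz',**{k:np.array(m[k]) for k in('intrinsics','R','t')})
cv2.imwrite('pics/w2b.png',cv2.resize(cv2.imread('pics/w2.png'),(800,600),interpolation=2))
s=manip.get_state();print(s['tool_pos'],s['tcp_rot'],s['grip_width'])
E
```

```text
[0.53854666 0.01651056 0.11527203] [ 3.13633773e+00 -1.77450262e-01  2.94656903e-04] 0.26719432911629837
```

View pics/w2b.png

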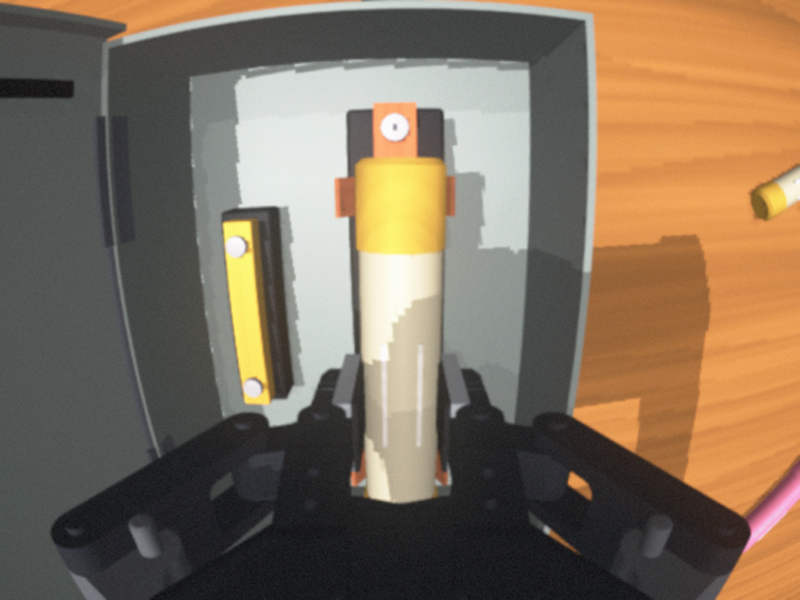

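The wrist view shows the clip leaves from 336 to 456 (centre 396, rows 177–217). The fuse axis is at 401, so the fuse is slightly to the -y side.

```bash
python3 - <<'E'
from h import *
m=dict(np.load('w2.npz')); f=.7; a=2*np.arctan2(-.17745,3.13634); T=np.array([.5385,.0165,0])
def loc(u,v,z):
    D=plane(m,u*f,v*f,z,True)-T; print((u,v,z),'along',D[0]*np.cos(a)+D[1]*np.sin(a),'lat',-D[0]*np.sin(a)+D[1]*np.cos(a))
for z in (.068,.074): loc(336,197,z);loc(456,197,z)
loc(401,158,.100); loc(395,127,.04); loc(347,110,.033);loc(443,110,.033);loc(590,15,.08)
E
```

```text
(336, 197, 0.068) along 0.05677651494088722 lat 0.023763073813831623
(456, 197, 0.068) along 0.05680026210849844 lat -0.019017744189531297
(336, 197, 0.074) along 0.057163636281079525 lat 0.02293422296390496
(456, 197, 0.074) along 0.05718652325934362 lat -0.01829695322485576
(401, 158, 0.1) along 0.06992456460148218 lat 0.0006573970795804313
(395, 127, 0.04) along 0.0839888200420424 lat 0.0030369552707620187
(347, 110, 0.033) along 0.0923159237659597 lat 0.02354863992532841
(443, 110, 0.033) along 0.0922686217230979 lat -0.017248697459734067
(590, 15, 0.08) along 0.1253268264978413 lat -0.06501063516723392
```

Call:
{"name": "play_rows", "arguments": {"rows": [{"ax": 0,"ay": 0,"az": 0.2,"x": 0.0,"y": 0.002,"z": -0.012,"fingers": 1},{"ax": 0,"ay": 0,"az": 0.2,"x": 0.0,"y": 0.002,"z": -0.022,"fingers": 1},{"ax": 0,"ay": 0,"az": 0.2,"x": 0.0,"y": 0.002,"z": -0.028,"fingers": 1},{"ax": 0,"ay": 0,"az": 0.2,"x": 0.0,"y": 0.002,"z": -0.031,"fingers": 1},{"ax": 0,"ay": 0,"az": 0.2,"x": 0.0,"y": 0.002,"z": -0.031,"fingers": 1},{"ax": 0,"ay": 0,"az": 0.2,"x": 0.0,"y": 0.002,"z": -0.031,"fingers": 1},{"ax": 0,"ay": 0,"az": 0.2,"x": 0.0,"y": 0.002,"z": -0.031,"fingers": 1}]}}

```text
time: 4.53
tool_pos: [0.5385, 0.0189, 0.0835]
tcp_rot: [3.136, -0.174, 0.001]
contact_force: [-0.4, -5.0, 1.4]
grip_width: 0.272
```

Call:
{"name": "play_rows", "arguments": {"rows": [{"ax": 0,"ay": 0,"az": 0,"x": 0.0,"y": -0.001,"z": 0,"fingers": 1},{"ax": 0,"ay": 0,"az": 0,"x": 0.0,"y": -0.001,"z": -0.001,"fingers": 1},{"ax": 0,"ay": 0,"az": 0,"x": 0.0,"y": -0.001,"z": -0.002,"fingers": 1},{"ax": 0,"ay": 0,"az": 0,"x": 0.0,"y": -0.001,"z": -0.002,"fingers": 1}]}}

```text
time: 4.87
tool_pos: [0.539, 0.0185, 0.0826]
tcp_rot: [-3.136, 0.174, -0.003]
contact_force: [-2.2, -0.5, 10.7]
grip_width: 0.266
```

Call:
{"name": "play_rows", "arguments": {"rows": [{"ax": 0,"ay": 0,"az": 0,"x": 0,"y": 0,"z": -0.003,"fingers": 1},{"ax": 0,"ay": 0,"az": 0,"x": 0,"y": 0,"z": -0.006,"fingers": 1},{"ax": 0,"ay": 0,"az": 0,"x": 0,"y": 0,"z": -0.009,"fingers": 1},{"ax": 0,"ay": 0,"az": 0,"x": 0,"y": 0,"z": -0.012,"fingers": 1},{"ax": 0,"ay": 0,"az": 0,"x": 0,"y": 0,"z": -0.015,"fingers": 1},{"ax": 0,"ay": 0,"az": 0,"x": 0,"y": 0,"z": -0.018,"fingers": 1},{"ax": 0,"ay": 0,"az": 0,"x": 0,"y": 0,"z": -0.018,"fingers": 1},{"ax": 0,"ay": 0,"az": 0,"x": 0,"y": 0,"z": -0.018,"fingers": 1}]}}

```text
time: 5.53
tool_pos: [0.5382, 0.0184, 0.0633]
tcp_rot: [-3.137, 0.173, 0.001]
contact_force: [-3.5, -0.5, 6.4]
grip_width: 0.268
```

Call:
{"name": "play_rows", "arguments": {"rows": [{"ax": 0,"ay": 0,"az": 0,"x": 0,"y": 0,"z": 0,"fingers": 0},{"ax": 0,"ay": 0,"az": 0,"x": 0,"y": 0,"z": 0,"fingers": -0.2},{"ax": 0,"ay": 0,"az": 0,"x": 0,"y": 0,"z": 0,"fingers": -0.2},{"ax": 0,"ay": 0,"az": 0,"x": 0,"y": 0,"z": 0.02,"fingers": -0.2},{"ax": 0,"ay": 0,"az": 0,"x": 0,"y": 0,"z": 0.055,"fingers": -0.2},{"ax": 0,"ay": 0,"az": 0,"x": 0,"y": -0.03,"z": 0.09,"fingers": 0.5},{"ax": 0,"ay": 0,"az": 0,"x": -0.03,"y": -0.06,"z": 0.12,"fingers": 1},{"ax": 0,"ay": 0,"az": 0,"x": -0.06,"y": -0.09,"z": 0.13,"fingers": 1},{"ax": 0,"ay": 0,"az": 0,"x": -0.06,"y": -0.09,"z": 0.13,"fingers": 1}]}}

```text
time: 6.28
tool_pos: [0.4769, -0.0737, 0.1959]
tcp_rot: [3.136, -0.175, 0.004]
contact_force: [-0.7, 0.7, 0.4]
grip_width: 0.037
```

```bash
python3 - <<'E'
from h import *
im,m=snap('wrist','w3'); np.savez('w3.npz',**{k:np.array(m[k]) for k in('intrinsics','R','t')})
snap('scene','s3')
a=cv2.resize(cv2.imread('pics/w3.png'),None,fx=.8,fy=.8);b=cv2.imread('pics/s3.png')[60:260,250:420]
b=cv2.resize(b,(int(170*336/200),336),interpolation=2); cv2.imwrite('pics/c3.png',np.hstack([a,b])); print(a.shape,b.shape)
E
```

```text
(336, 448, 3) (336, 285, 3)
```

View pics/c3.png

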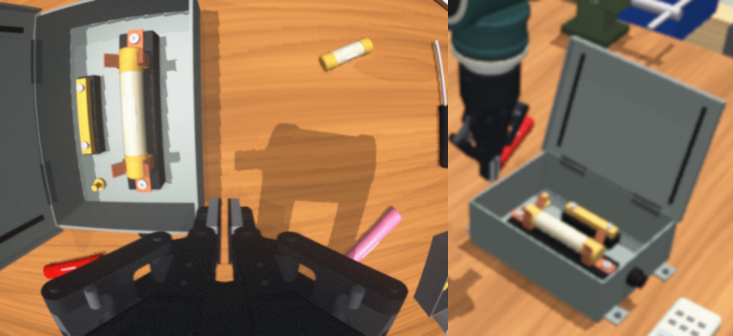

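The fuse appears seated in both clips. I'll confirm by pressing on its middle with the closed fingers.

Call:
{"name": "play_rows", "arguments": {"rows": [{"ax": 0,"ay": 0,"az": 0,"x": 0.03,"y": 0.03,"z": 0,"fingers": 1},{"ax": 0,"ay": 0,"az": 0,"x": 0.05,"y": 0.06,"z": -0.02,"fingers": 1},{"ax": 0,"ay": 0,"az": 0,"x": 0.061,"y": 0.09,"z": -0.05,"fingers": 1},{"ax": 0,"ay": 0,"az": 0,"x": 0.061,"y": 0.09,"z": -0.085,"fingers": 1},{"ax": 0,"ay": 0,"az": 0,"x": 0.061,"y": 0.09,"z": -0.1,"fingers": 1},{"ax": 0,"ay": 0,"az": 0,"x": 0.061,"y": 0.09,"z": -0.105,"fingers": 1},{"ax": 0,"ay": 0,"az": 0,"x": 0.061,"y": 0.09,"z": -0.108,"fingers": 1},{"ax": 0,"ay": 0,"az": 0,"x": 0.061,"y": 0.09,"z": -0.108,"fingers": 1}]}}

```text
time: 7.05
tool_pos: [0.5396, 0.0185, 0.0855]
tcp_rot: [-3.137, 0.174, -0.0]
contact_force: [-0.0, -0.5, 0.1]
grip_width: 0.005
```

Call:
{"name": "play_rows", "arguments": {"rows": [{"ax": 0,"ay": 0,"az": 0,"x": 0,"y": 0,"z": -0.0015,"fingers": 1},{"ax": 0,"ay": 0,"az": 0,"x": 0,"y": 0,"z": -0.003,"fingers": 1},{"ax": 0,"ay": 0,"az": 0,"x": 0,"y": 0,"z": -0.0045,"fingers": 1},{"ax": 0,"ay": 0,"az": 0,"x": 0,"y": 0,"z": -0.0045,"fingers": 1}]}}

```text
time: 7.38
tool_pos: [0.5401, 0.0182, 0.0828]
tcp_rot: [-3.137, 0.174, -0.004]
contact_force: [-3.6, 0.1, 11.3]
grip_width: -0.005
```

Call:
{"name": "play_rows", "arguments": {"rows": [{"ax": 0,"ay": 0,"az": 0,"x": 0,"y": 0,"z": -0.002,"fingers": 1},{"ax": 0,"ay": 0,"az": 0,"x": 0,"y": 0,"z": -0.003,"fingers": 1},{"ax": 0,"ay": 0,"az": 0,"x": 0,"y": 0,"z": -0.003,"fingers": 1}]}}

```text
time: 7.63
tool_pos: [0.5403, 0.0183, 0.0823]
tcp_rot: [-3.136, 0.174, -0.005]
contact_force: [-20.1, 1.1, 41.8]
grip_width: 0.002
```

The press reached 42 N with no travel and the tip at 61 mm, which is exactly the seated height. Next I work out the cover angle and a pushing path.

```bash
python3 - <<'E'
from h import *
yaw=np.radians(-6.35); ex=np.array([np.cos(yaw),np.sin(yaw),0]);ey=np.array([-np.sin(yaw),np.cos(yaw),0]);ez=np.array([0,0,1.])
H=np.array([.539,.018,.08])+.110*ey; print('hinge',H)
t=viewer.camera_model('top');s=viewer.camera_model('scene')
for th in np.arange(1.5,2.11,.1):
    E=lambda x:H+x*ex-ey*.183*np.cos(th)+ez*.183*np.sin(th)
    print(round(th,2),[np.round(np.array(proj(t,E(x)))*1.4286) for x in(-.13,.13)],[np.round(proj(s,E(x))) for x in(-.13,.13)],np.round(E(0),3))
for th in [1.57,1.3,1.0,.8,.6,.4,.2,0]:
    r=.165; C=H-ey*r*np.cos(th)+ez*r*np.sin(th)+.004*(ey*np.sin(th)+ez*np.cos(th))
    print(th,'TCP',np.round(C+.0145*ey+.022*ez,3))
E
```

```text
hinge [0.55116618 0.12732513 0.08      ]
1.5 [array([250., 367.]), array([273., 205.])] [array([308.,  87.]), array([399., 129.])] [0.55  0.114 0.263]
1.6 [array([238., 366.]), array([262., 204.])] [array([313.,  84.]), array([404., 126.])] [0.552 0.133 0.263]
1.7 [array([227., 365.]), array([251., 204.])] [array([318.,  82.]), array([408., 123.])] [0.554 0.151 0.261]
1.8 [array([216., 364.]), array([240., 203.])] [array([322.,  81.]), array([413., 121.])] [0.556 0.169 0.258]
1.9 [array([206., 363.]), array([231., 204.])] [array([327.,  81.]), array([416., 120.])] [0.558 0.186 0.253]
2.0 [array([197., 363.]), array([222., 204.])] [array([331.,  81.]), array([420., 120.])] [0.56  0.203 0.246]
2.1 [array([188., 362.]), array([214., 205.])] [array([334.,  82.]), array([423., 120.])] [0.561 0.219 0.238]
1.57 TCP [0.553 0.146 0.267]
1.3 TCP [0.548 0.102 0.262]
1.0 TCP [0.543 0.056 0.243]
0.8 TCP [0.54  0.03  0.223]
0.6 TCP [0.538 0.009 0.198]
0.4 TCP [ 0.536 -0.008  0.17 ]
0.2 TCP [ 0.535 -0.018  0.139]
0 TCP [ 0.535 -0.022  0.106]
```

Call:
{"name": "play_rows", "arguments": {"rows": [{"ax": 0,"ay": 0,"az": 0,"x": 0,"y": 0,"z": 0.01,"fingers": 1},{"ax": 0,"ay": 0,"az": 0,"x": 0,"y": 0,"z": 0.05,"fingers": 1},{"ax": 0,"ay": 0,"az": 0,"x": 0,"y": 0,"z": 0.09,"fingers": 1},{"ax": 0,"ay": 0,"az": 0,"x": 0,"y": 0,"z": 0.13,"fingers": 1},{"ax": 0,"ay": 0,"az": 0,"x": 0,"y": 0,"z": 0.17,"fingers": 1},{"ax": 0,"ay": 0,"az": 0,"x": 0,"y": 0,"z": 0.21,"fingers": 1},{"ax": 0,"ay": 0,"az": 0,"x": 0,"y": 0,"z": 0.25,"fingers": 1},{"ax": 0,"ay": 0,"az": 0,"x": 0,"y": 0,"z": 0.25,"fingers": 1}]}}

```text
time: 8.3
tool_pos: [0.5402, 0.0182, 0.3372]
tcp_rot: [-3.136, 0.174, -0.018]
contact_force: [1.2, 0.8, 0.4]
grip_width: -0.001
```

Call:
{"name": "play_rows", "arguments": {"rows": [{"ax": 0,"ay": 0,"az": 0,"x": 0.005,"y": 0.04,"z": 0.005,"fingers": 1},{"ax": 0,"ay": 0,"az": 0,"x": 0.01,"y": 0.08,"z": 0.005,"fingers": 1},{"ax": 0,"ay": 0,"az": 0,"x": 0.015,"y": 0.12,"z": 0.005,"fingers": 1},{"ax": 0,"ay": 0,"az": 0,"x": 0.015,"y": 0.16,"z": 0.005,"fingers": 1},{"ax": 0,"ay": 0,"az": 0,"x": 0.015,"y": 0.2,"z": 0.005,"fingers": 1},{"ax": 0,"ay": 0,"az": 0,"x": 0.015,"y": 0.215,"z": 0.005,"fingers": 1},{"ax": 0,"ay": 0,"az": 0,"x": 0.015,"y": 0.215,"z": 0.005,"fingers": 1},{"ax": 0,"ay": 0,"az": 0,"x": 0.015,"y": 0.215,"z": -0.03,"fingers": 1},{"ax": 0,"ay": 0,"az": 0,"x": 0.015,"y": 0.215,"z": -0.065,"fingers": 1},{"ax": 0,"ay": 0,"az": 0,"x": 0.015,"y": 0.215,"z": -0.085,"fingers": 1},{"ax": 0,"ay": 0,"az": 0,"x": 0.015,"y": 0.215,"z": -0.085,"fingers": 1}]}}

```text
time: 9.22
tool_pos: [0.5533, 0.2319, 0.2383]
tcp_rot: [3.134, -0.175, -0.008]
contact_force: [-0.4, -0.9, -0.1]
grip_width: -0.0
```

Call:
{"name": "play_rows", "arguments": {"rows": [{"ax": 0,"ay": 0,"az": 0,"x": 0,"y": -0.02,"z": 0.005,"fingers": 1},{"ax": 0,"ay": 0,"az": 0,"x": 0,"y": -0.04,"z": 0.01,"fingers": 1},{"ax": 0,"ay": 0,"az": 0,"x": 0,"y": -0.055,"z": 0.015,"fingers": 1},{"ax": 0,"ay": 0,"az": 0,"x": 0,"y": -0.07,"z": 0.015,"fingers": 1},{"ax": 0,"ay": 0,"az": 0,"x": 0,"y": -0.085,"z": 0.018,"fingers": 1},{"ax": 0,"ay": 0,"az": 0,"x": -0.002,"y": -0.1,"z": 0.02,"fingers": 1},{"ax": 0,"ay": 0,"az": 0,"x": -0.004,"y": -0.115,"z": 0.02,"fingers": 1},{"ax": 0,"ay": 0,"az": 0,"x": -0.005,"y": -0.13,"z": 0.019,"fingers": 1}]}}

```text
time: 9.88
tool_pos: [0.5495, 0.1022, 0.2639]
tcp_rot: [-3.136, 0.174, -0.004]
contact_force: [0.4, 3.3, -1.8]
grip_width: -0.001
```

Call:
{"name": "play_rows", "arguments": {"rows": [{"ax": 0,"ay": 0,"az": 0,"x": -0.003,"y": -0.023,"z": -0.007,"fingers": 1},{"ax": 0,"ay": 0,"az": 0,"x": -0.006,"y": -0.046,"z": -0.019,"fingers": 1},{"ax": 0,"ay": 0,"az": 0,"x": -0.008,"y": -0.06,"z": -0.029,"fingers": 1},{"ax": 0,"ay": 0,"az": 0,"x": -0.01,"y": -0.072,"z": -0.039,"fingers": 1},{"ax": 0,"ay": 0,"az": 0,"x": -0.011,"y": -0.083,"z": -0.051,"fingers": 1},{"ax": 0,"ay": 0,"az": 0,"x": -0.012,"y": -0.093,"z": -0.064,"fingers": 1},{"ax": 0,"ay": 0,"az": 0,"x": -0.013,"y": -0.102,"z": -0.078,"fingers": 1},{"ax": 0,"ay": 0,"az": 0,"x": -0.014,"y": -0.11,"z": -0.092,"fingers": 1},{"ax": 0,"ay": 0,"az": 0,"x": -0.014,"y": -0.116,"z": -0.107,"fingers": 1},{"ax": 0,"ay": 0,"az": 0,"x": -0.014,"y": -0.12,"z": -0.123,"fingers": 1}]}}

```text
time: 10.72
tool_pos: [0.5351, -0.0174, 0.1372]
tcp_rot: [3.137, -0.174, -0.001]
contact_force: [0.1, -0.4, 1.5]
grip_width: 0.001
```

Call:
{"name": "play_rows", "arguments": {"rows": [{"ax": 0,"ay": 0,"az": 0,"x": 0,"y": -0.002,"z": -0.01,"fingers": 1},{"ax": 0,"ay": 0,"az": 0,"x": 0,"y": -0.003,"z": -0.02,"fingers": 1},{"ax": 0,"ay": 0,"az": 0,"x": 0,"y": -0.003,"z": -0.026,"fingers": 1},{"ax": 0,"ay": 0,"az": 0,"x": 0,"y": -0.003,"z": -0.03,"fingers": 1},{"ax": 0,"ay": 0,"az": 0,"x": 0,"y": -0.003,"z": -0.033,"fingers": 1},{"ax": 0,"ay": 0,"az": 0,"x": 0,"y": -0.003,"z": -0.033,"fingers": 1}]}}

```text
time: 11.22
tool_pos: [0.5356, -0.0194, 0.1066]
tcp_rot: [-3.137, 0.173, -0.001]
contact_force: [0.5, 0.4, 0.3]
grip_width: -0.002
```

Call:
{"name": "play_rows", "arguments": {"rows": [{"ax": 0,"ay": 0,"az": 0,"x": 0,"y": 0,"z": -0.0015,"fingers": 1},{"ax": 0,"ay": 0,"az": 0,"x": 0,"y": 0,"z": -0.003,"fingers": 1},{"ax": 0,"ay": 0,"az": 0,"x": 0,"y": 0,"z": -0.004,"fingers": 1},{"ax": 0,"ay": 0,"az": 0,"x": 0,"y": 0,"z": -0.004,"fingers": 1}]}}

```text
time: 11.55
tool_pos: [0.5359, -0.0194, 0.1062]
tcp_rot: [3.137, -0.173, 0.003]
contact_force: [-23.8, 1.4, 45.5]
grip_width: 0.002
```

Hard stop at the shut height, so I'll retract and look.

Call:
{"name": "play_rows", "arguments": {"rows": [{"ax": 0,"ay": 0,"az": 0,"x": 0,"y": 0,"z": 0.01,"fingers": 1},{"ax": 0,"ay": 0,"az": 0,"x": 0,"y": 0,"z": 0.04,"fingers": 1},{"ax": 0,"ay": 0,"az": 0,"x": -0.02,"y": -0.03,"z": 0.08,"fingers": 1},{"ax": 0,"ay": 0,"az": 0,"x": -0.05,"y": -0.06,"z": 0.11,"fingers": 1},{"ax": 0,"ay": 0,"az": 0,"x": -0.07,"y": -0.09,"z": 0.14,"fingers": 1},{"ax": 0,"ay": 0,"az": 0,"x": -0.08,"y": -0.12,"z": 0.15,"fingers": 1},{"ax": 0,"ay": 0,"az": 0,"x": -0.08,"y": -0.14,"z": 0.15,"fingers": 1},{"ax": 0,"ay": 0,"az": 0,"x": -0.08,"y": -0.14,"z": 0.15,"fingers": 1}]}}

```text
time: 12.22
tool_pos: [0.4546, -0.1637, 0.255]
tcp_rot: [3.134, -0.178, 0.007]
contact_force: [0.6, 0.5, -0.5]
grip_width: -0.003
```

```bash
python3 - <<'E'
from h import *
snap('wrist','w4');snap('scene','s4')
a=cv2.resize(cv2.imread('pics/w4.png'),None,fx=.8,fy=.8);b=cv2.imread('pics/s4.png')[60:260,250:420]
cv2.imwrite('pics/c4.png',np.hstack([a,cv2.resize(b,(285,336),interpolation=2)])); s=manip.get_state(); print(s['contact_force'],s['tool_pos'])
E
```

```text
[-0.24452584  0.30476722 -0.45630249] [ 0.45525923 -0.16043156  0.25244694]
```

View pics/c4.png

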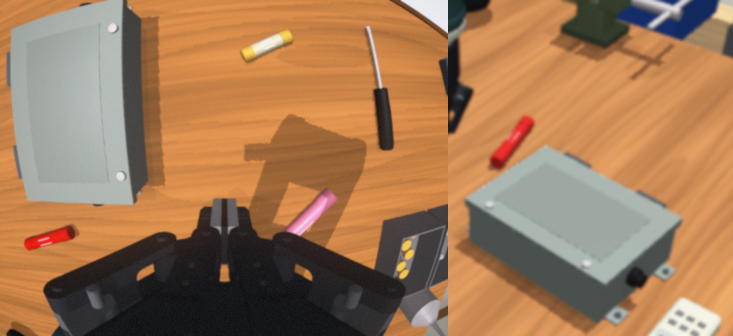

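The cover lies flush on the box, the other items have not moved, and the robot is clear.

```bash
python3 -c "
from cell import manip
print(manip.sign_off())"
```

```text
the job is handed in; nothing more can be done
None
```

The long fuse is pressed home in both clips, the cover is shut, and I handed the job in at about 12 s of the 72 s allowed. Sign-off gives no verdict.

- **Laying and pressing:** I laid the fuse across both clip mouths, corrected about 1 mm sideways from the force reading, and pressed it in while still gripped.
- **Fuse check:** I then pressed on the middle of the fuse with closed fingers. It took 42 N without moving, with the fingertips at about 61 mm, which is the seated height. I took no separate measurement of how well it is centred along its axis or how square it sits. The last view of it, before that press, showed both ends in their clips.
- **Cover check:** I swung the cover down until it stopped hard at the height expected when shut. The last pictures show it flush on the box.
- **Other items:** The short fuse and the screwdriver look untouched in the last pictures, as does the part of the sound level meter they show. The arm is clear of everything, with no force on the tool.
- **Disagreement:** My early estimates of the seat's sideways position differed by about 5 mm between features. The closer wrist view and the contact force settled it.
- **Odd readings:** Both hard presses also showed a sideways force of 20–24 N at the wrist, which I did not explain. It cleared when I backed off.

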